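# Push the spacer row home on the loading rail and latch it

### The job

Push the row of four aluminium spacer blocks along the rail, together as one touching row, until it is fully home against the blue end stop; then push the orange swing latch across the rail behind the last block until it stops. Only push with the fingertips: do not lift or tip any block, and leave everything else on the bench where it stands.

Things in the scene. Friction and masses are not known exactly. Their poses are not given: they have to be found in the camera images.
- rail: Fixed dark steel loading rail, plate x -75 to 105, y -180 to 180 mm, top (the track) at z = 20. Origin on the bench under the track's centre line; the track runs along this body's y, blue end stop at +y, -y end open. Black guide walls 6 thick, inner faces at x = -21.5 and 21.5, rise to z = 30 mm, y -180 to 150. Yaw varies about 17 degrees either way. Rail x, y below mean this frame.
- stop_face (a point): Middle of the end stop's face that the row must meet (rail x = 0, y = 150, z = 40 mm; axes as rail). The stop is a blue block 70 wide (x), 28 thick (y), reaching z = 65 mm.
- latch (a joint): Angle of the orange swing latch about its upright pivot: 0 = open, arm beside the rail on its -x side pointing to rail -y; 1.571 = closed, arm across the rail pointing to rail +x, at its limit; negative = swung outward (to -0.6). Starts at -0.5 to 0.05. Stays where left; about 1 N at the pin moves it.
- latch_pin (a point): On the latch: a point on the axis of its upright red pin, 12 mm diameter, 75 mm from the pivot, rising from z = 44 to 84 mm; this point is at z = 64 mm.
- latch_pivot (a point): Pivot axis of the latch (rail x = -50, y = -22, z = 34 mm). The arm is 12 mm wide, from z = 34 to 44 mm; closed, its face toward the stop is at rail y = -16 mm, 6 mm behind a row that is fully home.
- block1: Aluminium spacer block, front block, nearest the stop: 40 x 40 mm, 36 mm tall, about 0.15 kg, dark hole mark on top. Origin at the centre of its underside, z up. It starts on the track between the walls (1.5 mm play each side); the four stand touching in one row along rail y, the front one 60 to 110 mm short of the stop.
- block2: Aluminium spacer block, second block: 40 x 40 mm, 36 mm tall, about 0.15 kg, dark hole mark on top. Origin at the centre of its underside, z up. It starts on the track between the walls (1.5 mm play each side); the four stand touching in one row along rail y, the front one 60 to 110 mm short of the stop.
- block3: Aluminium spacer block, third block: 40 x 40 mm, 36 mm tall, about 0.15 kg, dark hole mark on top. Origin at the centre of its underside, z up. It starts on the track between the walls (1.5 mm play each side); the four stand touching in one row along rail y, the front one 60 to 110 mm short of the stop.
- block4: Aluminium spacer block, last block, farthest from the stop: the end to push on: 40 x 40 mm, 36 mm tall, about 0.15 kg, dark hole mark on top. Origin at the centre of its underside, z up. It starts on the track between the walls (1.5 mm play each side); the four stand touching in one row along rail y, the front one 60 to 110 mm short of the stop.
- spare_block: Brass spacer block, 40 x 40 x 36 mm, standing on the bench beside the rail's -x side at its stop end; origin: centre of underside. Leave alone.
- bush: Brass ring 32 mm diameter, 35 mm tall, standing on the plate's +x ledge; origin: centre of underside. Leave alone.
- guide_pin: Upright steel pin 24 mm diameter, 60 mm tall, standing on the plate's +x ledge near the stop; origin: centre of underside. Leave alone.
- wrench: Steel wrench lying on the bench beyond the rail; origin under its middle. Leave alone.
- mallet: Hammer lying on the bench to the right; origin under its middle. Leave alone.
- spray_can: Can 66 mm diameter, 190 mm tall, red band, on the right; origin: centre of underside. Leave alone.
- grease_jar: Jar with a yellow body, white cap and pale label, 70 mm diameter, 75 mm tall, on the left; origin: centre of underside. Leave alone.
Mind the look-alikes: they are no part of the job. Leave any green look-alike of the block3 alone. What is shaped like the block4 but red is not meant.

How it is judged:
On the way, in this order (a step that is already met when the one before it is completed fails the run):
1. the whole row is home against the stop, latch still open (y of block1 in the frame of rail above 0.126 m and y of block2 in the frame of rail above 0.086 m and y of block3 in the frame of rail above 0.046 m and y of block4 in the frame of rail above 0.006 m and value of joint latch below 0.7 rad), for 0.2 s.
2. the latch is swung across the rail behind the row (y of block1 in the frame of rail above 0.126 m and y of block2 in the frame of rail above 0.086 m and y of block3 in the frame of rail above 0.046 m and y of block4 in the frame of rail above 0.006 m and value of joint latch above 1.48 rad), for 0.2 s.
At the end, for the whole second after the job is handed in: Every block is within 4 mm of its place in a tight row against the end stop (centres 20, 60, 100 and 140 mm from the stop's face), flat on the track and at rest; the latch joint is above 1.48 rad (fully across is 1.571) (all of step 2 and z of block1 in the frame of rail between 0.016 and 0.024 m and z of block2 in the frame of rail between 0.016 and 0.024 m and z of block3 in the frame of rail between 0.016 and 0.024 m and z of block4 in the frame of rail between 0.016 and 0.024 m and linear speed of each of block1, block2, block3, block4 below 0.01 m/s and angle between each of block1, block2, block3, block4's own z axis and vertical below 0.06 rad); the robot touches nothing.
It fails at once if a block is lifted off the track (z of any of block1, block2, block3, block4 in the frame of rail above 0.03 m).
It fails at once if a block is tipped (angle between any of block1, block2, block3, block4's own z axis and vertical above 0.2 rad).
It fails at once if the row comes apart (gaps of more than 15 mm in all) (distance between block1 and block4 above 0.1356 m).
It fails at once if something else on the bench is moved by more than 12 mm (distance of any of spare_block, bush, guide_pin, wrench, mallet, spray_can, grease_jar from where it was at the start of the episode above 0.012 m).
It also fails if it takes over 54 s, if anything falls off the work surface, if the arm or the gripper's body presses on something with over 40 N, if the wrist force passes 120 N, or if a joint passes its speed limit or range.

### The arm

A 7-joint arm with a two-finger parallel gripper is mounted at the origin on the work surface. World frame = base frame: x ahead of the robot, y to its left, z up, the work surface at z = 0. Lengths are in m, angles in rad, forces in N, time in s.
With the tool pointing down it reaches from about 0.425 to 0.925 m from the base axis. Payload 6.8 kg.
Tool frame: the origin (TCP) lies at the very end of the fingers, on their centre line; the grasp point (between the pads) lies bot.tcp_to_grasp behind it (bot.tcp_to_grasp is the distance from the TCP to the grasp point, in m); z points along the fingers, y is the line along which they close (so a half turn about z gives the same grasp; the last joint's range is limited). The gripper opens to 85 mm and grips with 20 to 120 N. Pads are 22 mm wide; open, the fingers measure 114 mm over their backs; the gripper's body (76 mm by 85 mm) begins 54 mm behind the grasp point. The pads swing forward as they close: fully open they stand 13 mm farther back than shut.
Start: joints at [-1.274, 0.477, 0.022, 1.555, -0.011, 1.109, -0.083], TCP at [0.266, 0.62, 0.231] pointing down, gripper open.
Joint ranges: [-2.96, 2.96], [-0.34, 2.1], [-1.41, 1.46], [0.24, 2.44], [-1.37, 4.51], [0.17, 1.92], [-2.96, 2.96]. Speed limits (rad/s): [2.39, 2.39, 3.14, 3.14, 3.14, 3.14, 3.14].

### API

Orientations are given as a unit quaternion [w, x, y, z].
In Python, from station import bot gives the robot as it stands.
- The arm moves only by the tool servo_tool, never from a script. Its argument "motion" is a list that holds one entry, the list of rows, each a list of 7 numbers: the shift along the tool's x, y, z in m, then the turn, a rotation vector about the tool's x, y, z in units of 5 degrees (1.0 is 5 degrees), then the opening, from 0 (shut) to 1 (fully open). A call has 1 to 20 rows; each row is the pose to reach, as a shift and turn from the pose commanded when the call began, along the tool's axes at that moment; what a row does not reach only later rows make up. A row lasts 1/12 s, in which the tool goes at most 41.7 mm and 7.16 degrees, less where a joint would pass 70% of its speed; a pose out of reach is approached as far as the arm can. A call with a gripper value outside its range is refused whole. The fingers move at their own pace and stop on an object; "grip_force" is the grip in N (left out, the last holds). Time passes only in rows, so rows that repeat a pose let the fingers close. It gives the time, the measured TCP pose, the force, the opening and the grip force at its end, in the units of the state.
- bot.get_obs(): the state, without advancing time (a new reading comes with each control period).
- bot.read_camera(name): name is "scene" or "top"; returns a dict with "img" (480x640x3 uint8, red, green, blue), "K" (3x3 intrinsics, pixels), "k1" (the pictures are not rectified: a ray, as slopes to the right and down, at radius r is drawn at 1 + k1 r^2 times it, then the intrinsics apply), "pose" (4x4, takes a point from camera to world coordinates). Camera axes: x right, y down, z forward; pixel columns grow to the right and rows downward; lengths in m; the calibration is good to about 2 mm. A picture is of the moment at which its call begins. There is no depth.
- bot.hand_in(): hands the job in; it is judged then, once.
The state is a dict: "t": time; "q": joint angles; "joint_vel": joint speeds; "joint_torque": joint torques, N m; "eef_pos": TCP position; "tool_rot": TCP orientation; "contact_force": force on the tool from outside, world axes, zero at the start; "torque": the same for the moment, N m; "gripper_width": opening from 0.0 (shut) to 1.0 (fully open); "grasp_force": force on a finger pad.
Only numpy, scipy, OpenCV 4.12 (cv2) and the standard library are available. Lean on these libraries where they do the work, as an engineer would, in place of code of your own. Each camera call takes 0.05 s, during which the arm holds its last target. There are 200 camera calls.

## Working session

There is one attempt and no reset: what is moved stays moved. The work goes in short steps, Python scripts to look and compute and a tool call to move; the robot and the scene stay as the last step left them, time stands still between calls to the robot, and variables do not carry over. Pictures are saved under pics/ and viewed, at most 10 in all, crops included, and the job is handed in when it is done.

Besides the shell and the picture viewer there is one more tool, called after "Emit:" as name(argument=value, ...) on one line, values as JSON. servo_tool: Moves the arm, as the interface text tells. Its arguments: {"type":"object","properties":{"motion":{"type":"array"},"grip_force":{"type":"number"}},"required":["motion"]}

```bash
mkdir -p pics; cat > h.py <<'E'
import numpy as np, cv2
from station import bot
from scipy.spatial.transform import Rotation as R
def ray(c,u,v):
    K=c["K"]; D=np.array([c["k1"],0,0,0,0.])
    p=cv2.undistortPoints(np.array([[[u,v]]],float),K,D)[0,0]
    T=np.array(c["pose"]); return T[:3,3],T[:3,:3]@np.array([p[0],p[1],1])
def plane(c,u,v,z):
    o,d=ray(c,u,v); return o+d*(z-o[2])/d[2]
def proj(c,P):
    T=np.linalg.inv(np.array(c["pose"])); P=np.atleast_2d(P).astype(float)
    return cv2.projectPoints(P,cv2.Rodrigues(T[:3,:3])[0],T[:3,3],c["K"],np.array([c["k1"],0,0,0,0.]))[0][:,0]
def save(n,img): cv2.imwrite(f"pics/{n}.png",cv2.cvtColor(img,cv2.COLOR_RGB2BGR))
E
python3 - <<'E'
from h import *
for n in("top","scene"):
    c=bot.read_camera(n); save(n+"0",c["img"]); print(n,c["K"],c["k1"],np.round(c["pose"],3))
o=bot.get_obs(); print(o, bot.tcp_to_grasp)
E
```

```text
top [[461.36524593   0.         317.33144388]
 [  0.         461.36524593 246.33439562]
 [  0.           0.           1.        ]] -0.047124212410321636 [[ 0.023 -0.995  0.095  0.43 ]
 [-1.    -0.022  0.007  0.002]
 [-0.005 -0.095 -0.995  1.199]
 [ 0.     0.     0.     1.   ]]
scene [[464.31822325   0.         313.39721322]
 [  0.         464.31822325 238.66680453]
 [  0.           0.           1.        ]] 0.041497416506783756 [[-0.555  0.508 -0.659  1.312]
 [ 0.831  0.356 -0.426  0.505]
 [ 0.018 -0.784 -0.62   0.802]
 [ 0.     0.     0.     1.   ]]
{'t': 0.1, 'q': array([-1.2741073 ,  0.47769117,  0.02237223,  1.55632534, -0.01146791,
        1.10928432, -0.08311535]), 'joint_vel': array([ 0.00056112, -0.00183714,  0.00087337, -0.00266684, -0.00232538,
       -0.00032953,  0.00193379]), 'joint_torque': array([ 4.19606149e-03, -5.97762179e+01,  1.61359336e+00, -2.81956083e+01,
        1.27460039e-02,  5.12623665e-03, -3.51389804e-05]), 'eef_pos': array([0.26566397, 0.61996467, 0.23045263]), 'tool_rot': array([-8.18244094e-05,  2.01018912e-01,  9.79587042e-01, -7.85640194e-04]), 'contact_force': array([-0.18279568, -0.17337807, -0.38235976]), 'torque': array([-0.00823231,  0.02726084, -0.01616028]), 'grasp_force': 0.0, 'gripper_width': 0.9948591940803648} 0.0187
```

View pics/top0.png

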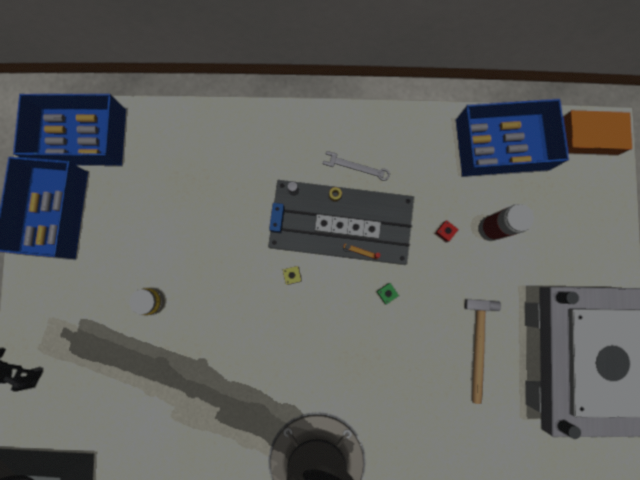

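View pics/scene0.png

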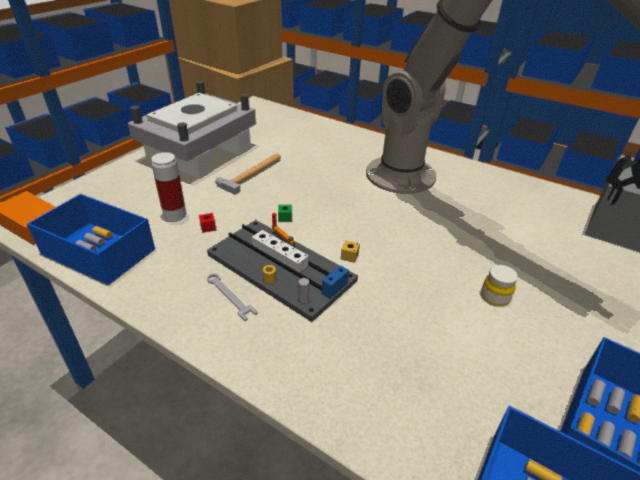

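The top view shows:
- The rail plate is around (340,222), with the blue stop at (277,217).
- The white row runs from (324,223) to (372,229).
- The orange latch is at (360,251), with its red pin at (377,256).
- The candidates for the last block are the white one at (372,229) and the red look-alike at (447,231). The white one is right, because it is aluminium and at the end of the row between the walls. The red one and the green one at (388,293) stand off on the bench.

Next I'll measure and make an enlarged crop.

```bash
cat > meas.py <<'E'
from h import *
import sys
def big(m,c=None):
    cs,_=cv2.findContours(m.astype(np.uint8),cv2.RETR_EXTERNAL,cv2.CHAIN_APPROX_NONE)
    return max(cs,key=cv2.contourArea)
def run(tag):
    c=bot.read_camera("top"); im=c["img"]; 
    hsv=cv2.cvtColor(im,cv2.COLOR_RGB2HSV); H,S,V=[hsv[...,i].astype(int) for i in range(3)]
    roi=np.zeros(H.shape,bool); roi[172:272,262:420]=1
    # plate: dark region, filled contour
    pl=big(cv2.morphologyEx((roi&((V<95)|(S>140))).astype(np.uint8),cv2.MORPH_CLOSE,np.ones((7,7))))
    P=np.array([plane(c,u,v,0.02)[:2] for u,v in pl[:,0]])
    r=cv2.minAreaRect((P*1000).astype(np.float32)); print("plate",r)
    inner=np.zeros(H.shape,np.uint8); cv2.drawContours(inner,[pl],-1,1,-1); inner=inner>0
    w=big(cv2.morphologyEx((inner&(V>110)&(S<60)&(np.arange(480)[:,None]>205)).astype(np.uint8),cv2.MORPH_CLOSE,np.ones((7,7))))
    Pw=np.array([plane(c,u,v,0.056)[:2] for u,v in w[:,0]]); print("row",cv2.minAreaRect((Pw*1000).astype(np.float32)))
    b=big(roi&(H>100)&(H<125)&(S>150)&(V>50)); Pb=np.array([plane(c,u,v,0.065)[:2] for u,v in b[:,0]]); print("stop",cv2.minAreaRect((Pb*1000).astype(np.float32)))
    rd=roi&((H<5)|(H>172))&(S>150)&(V>80); ys,xs=np.nonzero(rd); print("red",len(xs),xs.mean(),ys.mean(),plane(c,xs.mean(),ys.mean(),0.07))
    og=roi&(H>=6)&(H<18)&(S>150)&(V>80); ys,xs=np.nonzero(og); print("or",len(xs),plane(c,xs.mean(),ys.mean(),0.044))
    save(tag,cv2.resize(im[165:275,255:420],None,fx=4.8,fy=4.8,interpolation=cv2.INTER_CUBIC))
if __name__=="__main__": run(sys.argv[1])
E
python3 meas.py crop1
```

```text
plate ((608.7330322265625, -48.68504333496094), (362.67169189453125, 181.79556274414062), 84.25093078613281)
row ((593.1334228515625, -63.543243408203125), (157.31175231933594, 37.56306457519531), 84.07698822021484)
stop ((609.5380859375, 113.35305786132812), (26.125099182128906, 68.84642028808594), 83.68183898925781)
red 16 377.0625 254.75 [ 0.52102985 -0.1368317   0.07      ]
or 41 [ 0.52911478 -0.10884401  0.044     ]
```

View pics/crop1.png

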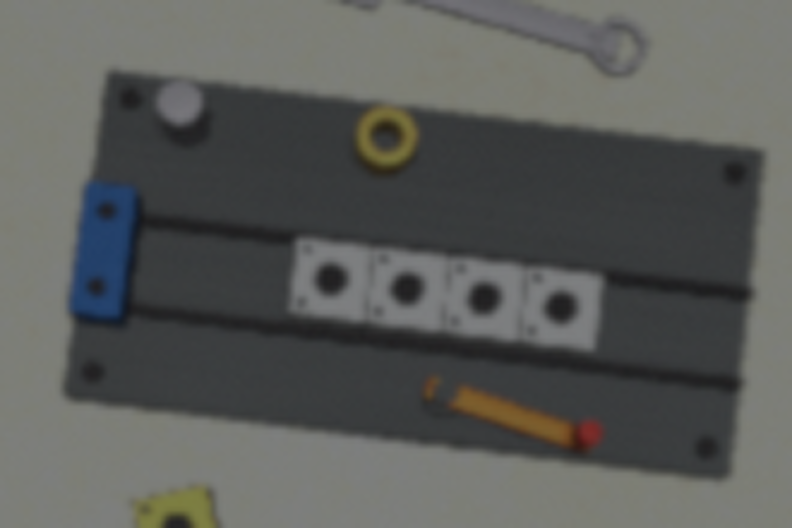

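The crop confirms it: the aluminium row is at crop x 290–600, with its last block at (562,305), and the red pin is at (588,433). Next I'll work out the approach numbers.

```bash
cat >> h.py <<'E'
YAW=np.deg2rad(-5.9); A=np.array([np.cos(YAW),np.sin(YAW)]); B=np.array([-np.sin(YAW),np.cos(YAW)])
O=np.array([.608,-.0480])-.015*A
def goal(x,y,z,ydir):  # rail mm, tool-y direction deg in rail frame; prints delta in tool axes
    o=bot.get_obs(); q=np.array(o["tool_rot"]); r=R.from_quat(q[[1,2,3,0]])
    p=np.append(O+(x*A+y*B)/1000,z/1000)
    a=np.deg2rad(ydir)+YAW; ty=np.array([np.cos(a),np.sin(a),0]); tz=np.array([0,0,-1.]); tx=np.cross(ty,tz)
    g=R.from_matrix(np.c_[tx,ty,tz])
    print("d",np.round(r.inv().apply(p-o["eef_pos"]),4),"rot",np.round(np.rad2deg((r.inv()*g).as_rotvec())/5,2))
def where():
    o=bot.get_obs(); d=o["eef_pos"][:2]-O; print("t",o["t"],"rail",np.round([d@A*1000,d@B*1000,o["eef_pos"][2]*1000],1),"F",np.round(o["contact_force"],2),"w",o["gripper_width"])
E
python3 -c "
from h import *
where(); goal(0,-135,150,0)"
```

```text
t 0.15 rail [-394.2  629.3  230.6] F [-0.46  0.38 -0.84] w 1.001483771493813
d [-0.6035 -0.6125  0.0814] rot [-1.000e-02  1.000e-02  1.454e+01]
```

Emit:
servo_tool(motion=[[[-0.15, -0.15, 0.01, 0, 0, 3.6, 0], [-0.3, -0.3, 0.02, 0, 0, 7.3, 0], [-0.6, -0.61, 0.03, 0, 0, 14.54, 0], [-0.6, -0.61, 0.03, 0, 0, 14.54, 0], [-0.6, -0.61, 0.03, 0, 0, 14.54, 0], [-0.6, -0.61, 0.03, 0, 0, 14.54, 0], [-0.6, -0.61, 0.03, 0, 0, 14.54, 0], [-0.6, -0.61, 0.03, 0, 0, 14.54, 0], [-0.6, -0.61, 0.03, 0, 0, 14.54, 0], [-0.6, -0.61, 0.03, 0, 0, 14.54, 0], [-0.6, -0.61, 0.03, 0, 0, 14.54, 0], [-0.6, -0.61, 0.03, 0, 0, 14.54, 0], [-0.6, -0.61, 0.03, 0, 0, 14.54, 0], [-0.6, -0.61, 0.03, 0, 0, 14.54, 0], [-0.6, -0.61, 0.03, 0, 0, 14.54, 0], [-0.6, -0.61, 0.03, 0, 0, 14.54, 0], [-0.6, -0.61, 0.03, 0, 0, 14.54, 0], [-0.6, -0.61, 0.03, 0, 0, 14.54, 0], [-0.6, -0.61, 0.03, 0, 0, 14.54, 0], [-0.6, -0.61, 0.03, 0, 0, 14.54, 0]]])

```text
t: 1.82
eef_pos: [0.5691, -0.1571, 0.2018]
tool_rot: [-0.0, 0.742, 0.67, 0.0]
contact_force: [0.9, -0.2, 0.2]
gripper_width: 0.002
grasp_force: 0.0
```

```bash
python3 -c "
from h import *
where(); goal(0,-135,32,0)"
```

```text
t 1.8167 rail [ -12.5 -112.5  201.8] F [ 0.92 -0.18  0.19] w 0.0018505072713317686
d [-0.0226  0.0125  0.1698] rot [-0.   -0.    0.01]
```

Emit:
servo_tool(motion=[[[-0.01, 0.006, 0.02, 0, 0, 0, 0], [-0.022, 0.012, 0.05, 0, 0, 0, 0], [-0.022, 0.012, 0.09, 0, 0, 0, 0], [-0.022, 0.012, 0.09, 0, 0, 0, 0], [-0.022, 0.012, 0.09, 0, 0, 0, 0]]])

```text
t: 2.23
eef_pos: [0.5767, -0.1779, 0.1104]
tool_rot: [-0.002, 0.743, 0.67, -0.002]
contact_force: [0.7, 0.1, 0.9]
gripper_width: -0.001
grasp_force: 0.0
```

```bash
python3 -c "
from h import *
where(); goal(0,-135,32,0);c=bot.read_camera('top'); save('t2',cv2.resize(c['img'][165:275,275:440],None,fx=4.8,fy=4.8))"
```

```text
t 2.2333 rail [  -2.8 -132.4  110.4] F [0.69 0.07 0.86] w -0.0007356501631772008
d [-0.0026  0.0032  0.0783] rot [-0.06 -0.   -0.  ]
```

View pics/t2.png

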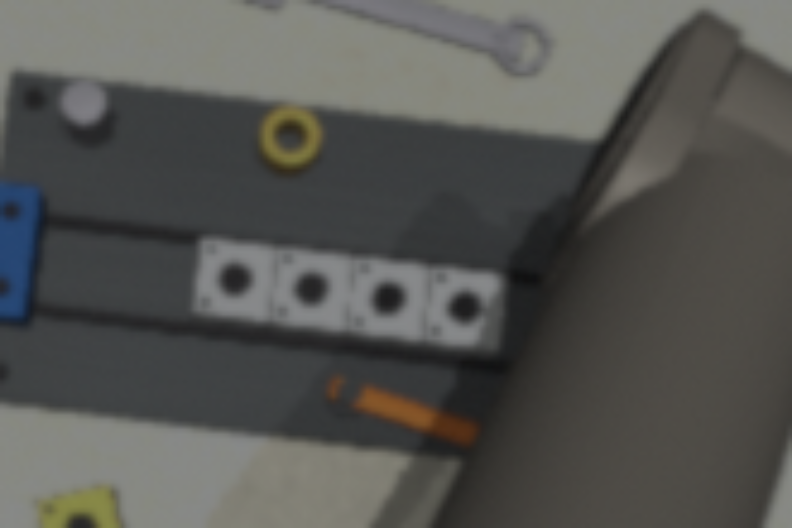

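The row is undisturbed, with its last block at crop (465,305), and the arm stands behind it. I'll go down next.

Emit:
servo_tool(motion=[[[-0.002, 0.003, 0.03, 0, 0, 0, 0], [-0.002, 0.003, 0.06, 0, 0, 0, 0], [-0.002, 0.003, 0.077, 0, 0, 0, 0], [-0.002, 0.003, 0.077, 0, 0, 0, 0], [-0.002, 0.003, 0.077, 0, 0, 0, 0], [-0.002, 0.003, 0.077, 0, 0, 0, 0]]])

```text
t: 2.78
eef_pos: [0.5832, -0.181, 0.0378]
tool_rot: [0.002, 0.742, 0.67, 0.001]
contact_force: [1.1, -0.1, 0.3]
gripper_width: 0.001
grasp_force: 0.0
```

```bash
python3 -c "
from h import *
where(); goal(0,-115,32,0)"
```

```text
t 2.7833 rail [   4.  -134.8   37.8] F [ 1.1  -0.11  0.28] w 0.0009675076793164063
d [ 0.0198 -0.004   0.0057] rot [0.05 0.   0.01]
```

Emit:
servo_tool(motion=[[[0, -0.002, 0.004, 0, 0, 0, 0], [0, -0.002, 0.004, 0, 0, 0, 0], [0.003, -0.002, 0.004, 0, 0, 0, 0], [0.006, -0.002, 0.004, 0, 0, 0, 0], [0.009, -0.002, 0.004, 0, 0, 0, 0], [0.012, -0.002, 0.004, 0, 0, 0, 0], [0.014, -0.002, 0.004, 0, 0, 0, 0], [0.016, -0.002, 0.004, 0, 0, 0, 0], [0.018, -0.002, 0.004, 0, 0, 0, 0], [0.02, -0.002, 0.004, 0, 0, 0, 0]]])

```text
t: 3.62
eef_pos: [0.5813, -0.1604, 0.031]
tool_rot: [-0.0, 0.743, 0.67, -0.0]
contact_force: [-0.2, -1.0, -0.4]
gripper_width: 0.004
grasp_force: 0.0
```

```bash
python3 -c "
from h import *
where(); goal(0,-115,32,0)"
```

```text
t 3.6167 rail [   0.  -114.6   31. ] F [-0.24 -1.04 -0.35] w 0.004290577511544379
d [-0.0004 -0.     -0.001 ] rot [-0.  0.  0.]
```

Emit:
servo_tool(motion=[[[0.001, 0, -0.001, 0, 0, 0, 0], [0.002, 0, -0.001, 0, 0, 0, 0], [0.003, 0, -0.001, 0, 0, 0, 0], [0.005, 0, -0.001, 0, 0, 0, 0], [0.007, 0, -0.001, 0, 0, 0, 0], [0.009, 0, -0.001, 0, 0, 0, 0], [0.011, 0, -0.001, 0, 0, 0, 0], [0.013, 0, -0.001, 0, 0, 0, 0], [0.015, 0, -0.001, 0, 0, 0, 0], [0.017, 0, -0.001, 0, 0, 0, 0], [0.019, 0, -0.001, 0, 0, 0, 0], [0.021, 0, -0.001, 0, 0, 0, 0], [0.023, 0, -0.001, 0, 0, 0, 0], [0.025, 0, -0.001, 0, 0, 0, 0], [0.027, 0, -0.001, 0, 0, 0, 0], [0.029, 0, -0.001, 0, 0, 0, 0], [0.031, 0, -0.001, 0, 0, 0, 0], [0.033, 0, -0.001, 0, 0, 0, 0], [0.034, 0, -0.001, 0, 0, 0, 0], [0.035, 0, -0.001, 0, 0, 0, 0]]])

```text
t: 5.28
eef_pos: [0.585, -0.1257, 0.0321]
tool_rot: [0.0, 0.742, 0.67, 0.0]
contact_force: [0.5, -4.2, 1.1]
gripper_width: 0.004
grasp_force: 2.1
```

```bash
python3 -c "
from h import *
where(); goal(0,-40,32,0);c=bot.read_camera('scene'); save('s3',cv2.resize(c['img'][190:330,190:370],None,fx=4,fy=4))"
```

```text
t 5.2833 rail [  0.1 -79.6  32.1] F [ 0.45 -4.23  1.06] w 0.004272002819854397
d [ 0.0396 -0.0001  0.0001] rot [0. 0. 0.]
```

View pics/s3.png

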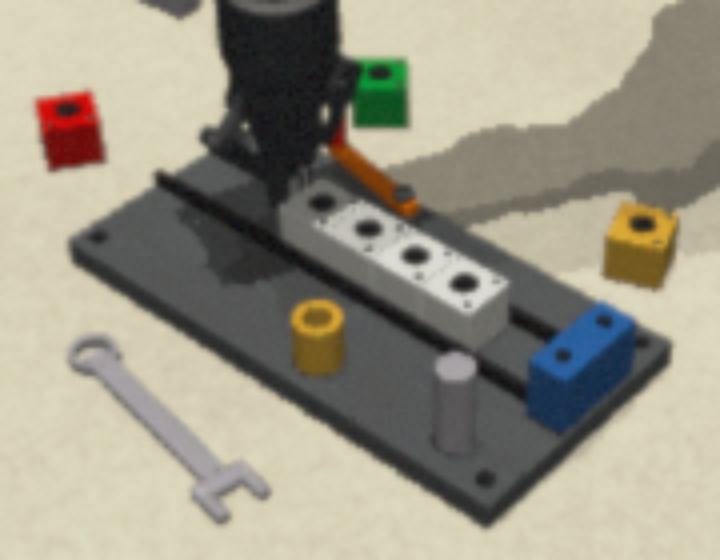

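The row moves together, from (320,200) to (465,285) in the crop, with the latch untouched. I'll keep pushing.

Emit:
servo_tool(motion=[[[0.001, 0, 0, 0, 0, 0, 0], [0.003, 0, 0, 0, 0, 0, 0], [0.005, 0, 0, 0, 0, 0, 0], [0.007, 0, 0, 0, 0, 0, 0], [0.009, 0, 0, 0, 0, 0, 0], [0.011, 0, 0, 0, 0, 0, 0], [0.013, 0, 0, 0, 0, 0, 0], [0.015, 0, 0, 0, 0, 0, 0], [0.017, 0, 0, 0, 0, 0, 0], [0.019, 0, 0, 0, 0, 0, 0], [0.021, 0, 0, 0, 0, 0, 0], [0.023, 0, 0, 0, 0, 0, 0], [0.025, 0, 0, 0, 0, 0, 0], [0.027, 0, 0, 0, 0, 0, 0], [0.029, 0, 0, 0, 0, 0, 0], [0.031, 0, 0, 0, 0, 0, 0], [0.033, 0, 0, 0, 0, 0, 0], [0.035, 0, 0, 0, 0, 0, 0], [0.037, 0, 0, 0, 0, 0, 0], [0.038, 0, 0, 0, 0, 0, 0]]])

```text
t: 7.0
eef_pos: [0.5889, -0.0876, 0.0321]
tool_rot: [-0.0, 0.742, 0.67, 0.0]
contact_force: [-0.5, -4.9, 1.8]
gripper_width: 0.004
grasp_force: 2.5
```

Emit:
servo_tool(motion=[[[0.001, 0, 0, 0, 0, 0, 0], [0.002, 0, 0, 0, 0, 0, 0], [0.003, 0, 0, 0, 0, 0, 0], [0.004, 0, 0, 0, 0, 0, 0], [0.005, 0, 0, 0, 0, 0, 0], [0.006, 0, 0, 0, 0, 0, 0], [0.007, 0, 0, 0, 0, 0, 0], [0.008, 0, 0, 0, 0, 0, 0], [0.009, 0, 0, 0, 0, 0, 0], [0.01, 0, 0, 0, 0, 0, 0], [0.011, 0, 0, 0, 0, 0, 0], [0.012, 0, 0, 0, 0, 0, 0], [0.013, 0, 0, 0, 0, 0, 0], [0.014, 0, 0, 0, 0, 0, 0], [0.015, 0, 0, 0, 0, 0, 0]]])

```text
t: 8.25
eef_pos: [0.5903, -0.0732, 0.0321]
tool_rot: [0.0, 0.743, 0.67, -0.0]
contact_force: [-0.5, -5.0, 2.6]
gripper_width: -0.001
grasp_force: 2.5
```

```bash
python3 -c "
from h import *
where(); goal(0,-20,32,0)"
```

```text
t 8.25 rail [ -0.  -26.9  32.1] F [-0.48 -5.03  2.62] w -0.0006742739165267519
d [0.0069 0.     0.0001] rot [-0.  0. -0.]
```

Emit:
servo_tool(motion=[[[0.0007, 0, 0, 0, 0, 0, 0], [0.0014, 0, 0, 0, 0, 0, 0], [0.002, 0, 0, 0, 0, 0, 0], [0.0025, 0, 0, 0, 0, 0, 0], [0.003, 0, 0, 0, 0, 0, 0], [0.0035, 0, 0, 0, 0, 0, 0], [0.004, 0, 0, 0, 0, 0, 0]]])

```text
t: 8.83
eef_pos: [0.5907, -0.0692, 0.0321]
tool_rot: [0.0, 0.743, 0.67, -0.0]
contact_force: [-0.7, -4.9, 2.9]
gripper_width: 0.001
grasp_force: 2.6
```

Emit:
servo_tool(motion=[[[0.0003, 0, 0, 0, 0, 0, 0], [0.0006, 0, 0, 0, 0, 0, 0], [0.001, 0, 0, 0, 0, 0, 0], [0.0013, 0, 0, 0, 0, 0, 0], [0.0016, 0, 0, 0, 0, 0, 0], [0.002, 0, 0, 0, 0, 0, 0]]])

```text
t: 9.33
eef_pos: [0.5907, -0.0691, 0.0321]
tool_rot: [0.001, 0.743, 0.669, -0.001]
contact_force: [-0.4, -10.4, 0.3]
gripper_width: -0.003
grasp_force: 4.9
```

```bash
python3 -c "
from h import *
where()"
```

```text
t 9.3333 rail [ -0.  -22.8  32.1] F [ -0.39 -10.38   0.32] w -0.0034655861790941368
```

The push stalled while the force rose, so the row should be home. I'll press a little more, then back off and look.

Emit:
servo_tool(motion=[[[0.0005, 0, 0, 0, 0, 0, 0], [0.001, 0, 0, 0, 0, 0, 0], [0.001, 0, 0, 0, 0, 0, 0], [0.001, 0, 0, 0, 0, 0, 0]]])

```text
t: 9.67
eef_pos: [0.5907, -0.0691, 0.0321]
tool_rot: [0.001, 0.743, 0.669, -0.001]
contact_force: [-0.5, -11.2, 0.8]
gripper_width: 0.001
grasp_force: 5.5
```

Emit:
servo_tool(motion=[[[-0.001, 0, 0, 0, 0, 0, 0], [-0.003, 0, 0, 0, 0, 0, 0], [-0.008, 0, 0, 0, 0, 0, 0], [-0.016, 0, 0, 0, 0, 0, 0], [-0.025, 0, 0, 0, 0, 0, 0], [-0.025, 0, -0.03, 0, 0, 0, 0], [-0.025, 0, -0.07, 0, 0, 0, 0], [-0.025, 0, -0.09, 0, 0, 0, 0], [-0.025, 0, -0.09, 0, 0, 0, 0]]])

```text
t: 10.42
eef_pos: [0.5914, -0.0921, 0.1267]
tool_rot: [0.003, 0.743, 0.67, 0.003]
contact_force: [0.8, 0.1, -0.8]
gripper_width: -0.002
grasp_force: 0.0
```

```bash
python3 -c "
from h import *
where()
goal(-110,-140,122,-45)
c=bot.read_camera('scene'); save('s4',cv2.resize(c['img'][190:330,190:370],None,fx=4,fy=4))
im=c['img'].astype(int); m=(im[...,0]>110)&(im[...,1]<60)&(im[...,2]<60); m[:,:225]=0;m[:190]=0;m[240:]=0; m[:,300:]=0
ys,xs=np.nonzero(m); print(len(xs), xs.min(),xs.max(),ys.min(),ys.max()) if len(xs) else 0
# predicted pin positions for latch angle
def rp(x,y,z): return np.append(O+(x*A+y*B)/1000,z/1000)
for th in (-.5,-.3,-.2,-.1,0): print(th,proj(c,[rp(-50+75*np.sin(th),-22-75*np.cos(th),z) for z in (44,84)]).round(1).tolist())
print(proj(c,[rp(20,150,56),rp(-20,150,56),rp(20,-10,56),rp(-20,-10,56)]).round(1).tolist())
"
```

```text
t 10.4167 rail [  3.  -45.6 126.7] F [ 0.83  0.15 -0.76] w -0.0024318206429196
d [-0.0945 -0.113   0.0037] rot [ 0.08 -0.05  8.99]
30 273 287 219 239
-0.5 [[282.0, 223.1], [281.6, 211.1]]
-0.3 [[277.0, 224.5], [276.5, 212.5]]
-0.2 [[274.7, 225.4], [274.2, 213.4]]
-0.1 [[272.5, 226.5], [271.9, 214.5]]
0 [[270.5, 227.7], [269.9, 215.6]]
[[326.1, 279.0], [336.5, 270.2], [276.0, 250.3], [286.8, 242.7]]
```

View pics/s4.png

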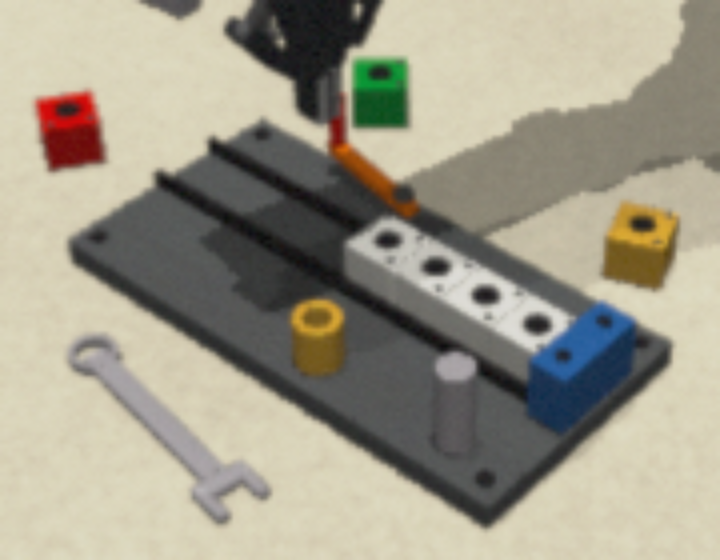

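The row sits against the blue stop, with its front block at (537,325) touching it. The latch pin is at crop (338,95–150), so the latch angle is about -0.2. Next I'll move the shut fingers outside the pin, turned 45°.

Emit:
servo_tool(motion=[[[-0.03, -0.03, 0, 0, 0, 1.4, 0], [-0.06, -0.06, 0, 0, 0, 2.8, 0], [-0.077, -0.095, 0, 0, 0, 4.2, 0], [-0.077, -0.095, 0, 0, 0, 5.6, 0], [-0.077, -0.095, 0, 0, 0, 7.0, 0], [-0.077, -0.095, 0, 0, 0, 8.4, 0], [-0.077, -0.095, 0, 0, 0, 9.0, 0], [-0.077, -0.095, 0, 0, 0, 9.0, 0], [-0.077, -0.095, 0, 0, 0, 9.0, 0], [-0.077, -0.095, 0, 0, 0, 9.0, 0], [-0.077, -0.095, 0, 0, 0, 9.0, 0]]])

```text
t: 11.38
eef_pos: [0.4859, -0.1578, 0.1218]
tool_rot: [-0.0, 0.942, 0.335, -0.0]
contact_force: [0.6, 0.7, 0.7]
gripper_width: 0.0
grasp_force: 0.0
```

```bash
python3 -c "
from h import *
where()
goal(-92,-124,54,-45)"
```

```text
t 11.3833 rail [ -95.2 -121.7  121.8] F [0.58 0.71 0.66] w 0.00017522209792586433
d [0.0006 0.0039 0.0678] rot [-0.01  0.    0.02]
```

Emit:
servo_tool(motion=[[[0, 0.002, 0.02, 0, 0, 0, 0], [0, 0.004, 0.04, 0, 0, 0, 0], [0, 0.004, 0.06, 0, 0, 0, 0], [0, 0.004, 0.068, 0, 0, 0, 0], [0, 0.004, 0.068, 0, 0, 0, 0], [0, 0.004, 0.068, 0, 0, 0, 0], [0, 0.004, 0.068, 0, 0, 0, 0]]])

```text
t: 11.97
eef_pos: [0.4892, -0.1612, 0.0549]
tool_rot: [0.0, 0.942, 0.335, 0.001]
contact_force: [0.3, -0.8, 0.3]
gripper_width: 0.0
grasp_force: 0.0
```

```bash
python3 -c "
from h import *
where()
off=18.5*np.array([.7071,.7071])
for th in np.arange(-.2,1.62,.1):
    p=np.array([-50+75*np.sin(th),-22-75*np.cos(th)])-off; print(round(th,1),p.round(1),end=' '); goal(p[0],p[1],54,-45)"
```

```text
t 11.9667 rail [ -91.5 -124.9   54.9] F [ 0.29 -0.85  0.27] w 0.00030301457144223044
-0.2 [ -78.  -108.6] d [ 0.0211 -0.0019  0.0009] rot [ 0.01 -0.01  0.  ]
-0.1 [ -70.6 -109.7] d [0.0255 0.0041 0.0009] rot [ 0.01 -0.01  0.  ]
0.0 [ -63.1 -110.1] d [0.0306 0.0097 0.001 ] rot [ 0.01 -0.01  0.  ]
0.1 [ -55.6 -109.7] d [0.0361 0.0147 0.001 ] rot [ 0.01 -0.01  0.  ]
0.2 [ -48.2 -108.6] d [0.0422 0.0192 0.001 ] rot [ 0.01 -0.01  0.  ]
0.3 [ -40.9 -106.7] d [0.0486 0.023  0.001 ] rot [ 0.01 -0.01  0.  ]
0.4 [ -33.9 -104.2] d [0.0554 0.0261 0.001 ] rot [ 0.01 -0.01  0.  ]
0.5 [ -27.1 -100.9] d [0.0625 0.0286 0.001 ] rot [ 0.01 -0.01  0.  ]
0.6 [-20.7 -97. ] d [0.0698 0.0304 0.001 ] rot [ 0.01 -0.01  0.  ]
0.7 [-14.8 -92.4] d [0.0772 0.0314 0.001 ] rot [ 0.01 -0.01  0.  ]
0.8 [ -9.3 -87.3] d [0.0847 0.0316 0.001 ] rot [ 0.01 -0.01  0.  ]
0.9 [ -4.3 -81.7] d [0.0922 0.0312 0.001 ] rot [ 0.01 -0.01  0.  ]
1.0 [  0.  -75.6] d [0.0996 0.0299 0.001 ] rot [ 0.01 -0.01  0.  ]
1.1 [  3.8 -69.1] d [0.1068 0.028  0.001 ] rot [ 0.01 -0.01  0.  ]
1.2 [  6.8 -62.3] d [0.1138 0.0253 0.001 ] rot [ 0.01 -0.01  0.  ]
1.3 [  9.2 -55.1] d [0.1205 0.0219 0.001 ] rot [ 0.01 -0.01  0.  ]
1.4 [ 10.8 -47.8] d [0.1269 0.0179 0.001 ] rot [ 0.01 -0.01  0.  ]
1.5 [ 11.7 -40.4] d [0.1328 0.0133 0.001 ] rot [ 0.01 -0.01  0.  ]
1.6 [ 11.9 -32.9] d [0.1382 0.0081 0.001 ] rot [ 0.01 -0.01  0.  ]
```

Emit:
servo_tool(motion=[[[0.006, -0.001, 0, 0, 0, 0, 0], [0.012, -0.002, 0, 0, 0, 0, 0], [0.017, -0.002, 0, 0, 0, 0, 0], [0.021, -0.002, 0, 0, 0, 0, 0], [0.0232, 0.001, 0, 0, 0, 0, 0], [0.0255, 0.004, 0, 0, 0, 0, 0], [0.028, 0.007, 0, 0, 0, 0, 0], [0.0306, 0.0097, 0, 0, 0, 0, 0], [0.0333, 0.0122, 0, 0, 0, 0, 0], [0.0361, 0.0147, 0, 0, 0, 0, 0], [0.0391, 0.017, 0, 0, 0, 0, 0], [0.0422, 0.0192, 0, 0, 0, 0, 0], [0.0454, 0.0211, 0, 0, 0, 0, 0], [0.0486, 0.023, 0, 0, 0, 0, 0], [0.052, 0.0246, 0, 0, 0, 0, 0], [0.0554, 0.0261, 0, 0, 0, 0, 0], [0.0554, 0.0261, 0, 0, 0, 0, 0]]])

```text
t: 13.38
eef_pos: [0.5492, -0.1451, 0.054]
tool_rot: [-0.0, 0.942, 0.335, 0.0]
contact_force: [-0.0, -0.7, -0.2]
gripper_width: 0.002
grasp_force: 0.0
```

```bash
python3 -c "
from h import *
where()
c=bot.read_camera('scene'); save('s5',cv2.resize(c['img'][190:330,190:370],None,fx=4,fy=4))
off=18.5*np.array([.7071,.7071])
for th in np.arange(.4,1.62,.1):
    p=np.array([-50+75*np.sin(th),-22-75*np.cos(th)])-off; print(round(th,1),p.round(1),end=' '); goal(p[0],p[1],54,-45)"
```

```text
t 13.3833 rail [ -33.5 -102.6   54. ] F [-0.05 -0.71 -0.18] w 0.001591412464472252
0.4 [ -33.9 -104.2] d [-0.001   0.0013 -0.0001] rot [-0.01 -0.01  0.02]
0.5 [ -27.1 -100.9] d [ 0.0061  0.0037 -0.0001] rot [-0.01 -0.01  0.02]
0.6 [-20.7 -97. ] d [ 0.0133  0.0055 -0.0001] rot [-0.01 -0.01  0.02]
0.7 [-14.8 -92.4] d [ 0.0208  0.0065 -0.0001] rot [-0.01 -0.01  0.02]
0.8 [ -9.3 -87.3] d [ 0.0283  0.0068 -0.0001] rot [-0.01 -0.01  0.02]
0.9 [ -4.3 -81.7] d [ 0.0357  0.0063 -0.0001] rot [-0.01 -0.01  0.02]
1.0 [  0.  -75.6] d [ 0.0431  0.0051 -0.0001] rot [-0.01 -0.01  0.02]
1.1 [  3.8 -69.1] d [ 0.0504  0.0032 -0.0001] rot [-0.01 -0.01  0.02]
1.2 [  6.8 -62.3] d [ 0.0574  0.0005 -0.0001] rot [-0.01 -0.01  0.02]
1.3 [  9.2 -55.1] d [ 0.0641 -0.0028 -0.0001] rot [-0.01 -0.01  0.02]
1.4 [ 10.8 -47.8] d [ 0.0704 -0.0068 -0.    ] rot [-0.01 -0.01  0.02]
1.5 [ 11.7 -40.4] d [ 0.0763 -0.0115 -0.    ] rot [-0.01 -0.01  0.02]
1.6 [ 11.9 -32.9] d [ 0.0818 -0.0166 -0.    ] rot [-0.01 -0.01  0.02]
```

View pics/s5.png

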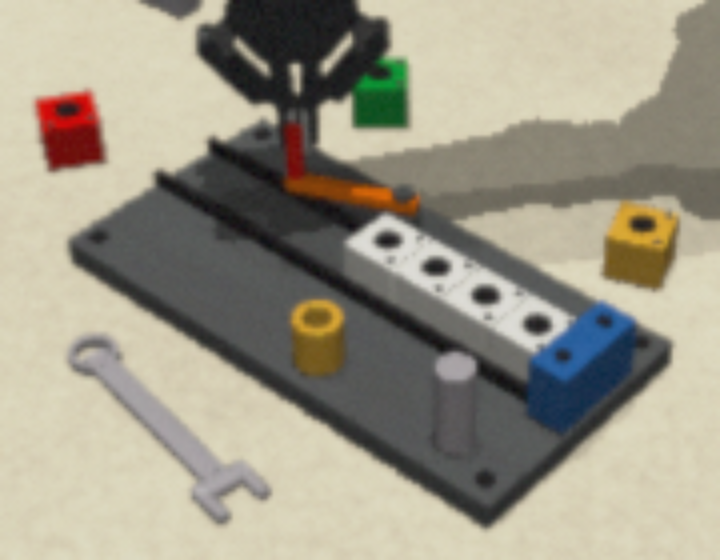

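The pin at crop (293,150) is following the fingertips and the row is unmoved, so I'll continue the arc.

Emit:
servo_tool(motion=[[[0.003, 0.002, 0, 0, 0, 0, 0], [0.006, 0.0037, 0, 0, 0, 0, 0], [0.0097, 0.0046, 0, 0, 0, 0, 0], [0.0133, 0.0055, 0, 0, 0, 0, 0], [0.017, 0.006, 0, 0, 0, 0, 0], [0.0208, 0.0065, 0, 0, 0, 0, 0], [0.0245, 0.0067, 0, 0, 0, 0, 0], [0.0283, 0.0068, 0, 0, 0, 0, 0], [0.032, 0.0066, 0, 0, 0, 0, 0], [0.0357, 0.0063, 0, 0, 0, 0, 0], [0.0394, 0.0058, 0, 0, 0, 0, 0], [0.0431, 0.0051, 0, 0, 0, 0, 0], [0.0468, 0.0042, 0, 0, 0, 0, 0], [0.0504, 0.0032, 0, 0, 0, 0, 0], [0.054, 0.0018, 0, 0, 0, 0, 0], [0.0574, 0.0005, 0, 0, 0, 0, 0], [0.0608, -0.0011, 0, 0, 0, 0, 0], [0.0641, -0.0028, 0, 0, 0, 0, 0], [0.0673, -0.0048, 0, 0, 0, 0, 0], [0.0704, -0.0068, 0, 0, 0, 0, 0]]])

```text
t: 15.1
eef_pos: [0.5985, -0.0961, 0.054]
tool_rot: [-0.0, 0.942, 0.335, -0.0]
contact_force: [-0.0, -0.8, 0.0]
gripper_width: 0.004
grasp_force: 0.4
```

Emit:
servo_tool(motion=[[[0.0015, -0.0011, 0, 0, 0, 0, 0], [0.003, -0.0023, 0, 0, 0, 0, 0], [0.0045, -0.0035, 0, 0, 0, 0, 0], [0.006, -0.0047, 0, 0, 0, 0, 0], [0.0075, -0.006, 0, 0, 0, 0, 0], [0.009, -0.0075, 0, 0, 0, 0, 0], [0.009, -0.0075, 0, 0, 0, 0, 0], [0.009, -0.0075, 0, 0, 0, 0, 0]]])

```text
t: 15.77
eef_pos: [0.6007, -0.0846, 0.054]
tool_rot: [-0.0, 0.942, 0.335, 0.0]
contact_force: [-0.8, -0.5, -0.7]
gripper_width: -0.002
grasp_force: 0.0
```

```bash
python3 -c "
from h import *
where()
goal(11.9,-33,54,-45)"
```

```text
t 15.7667 rail [ 11.5 -37.1  54. ] F [-0.76 -0.49 -0.71] w -0.002412051524467463
d [ 0.0032 -0.0027  0.    ] rot [-0.   -0.    0.01]
```

Emit:
servo_tool(motion=[[[0.0007, -0.0007, 0, 0, 0, 0, 0], [0.0014, -0.0014, 0, 0, 0, 0, 0], [0.002, -0.002, 0, 0, 0, 0, 0], [0.0025, -0.0025, 0, 0, 0, 0, 0], [0.003, -0.003, 0, 0, 0, 0, 0], [0.003, -0.003, 0, 0, 0, 0, 0]]])

```text
t: 16.27
eef_pos: [0.6011, -0.0809, 0.0541]
tool_rot: [0.0, 0.942, 0.335, -0.0]
contact_force: [-0.9, -2.0, -0.9]
gripper_width: 0.003
grasp_force: 0.4
```

```bash
python3 -c "
from h import *
where()
c=bot.read_camera('scene'); save('s6',cv2.resize(c['img'][190:330,190:370],None,fx=4,fy=4))"
```

```text
t 16.2667 rail [ 11.5 -33.4  54.1] F [-0.93 -1.96 -0.87] w 0.0025647360228568065
```

View pics/s6.png

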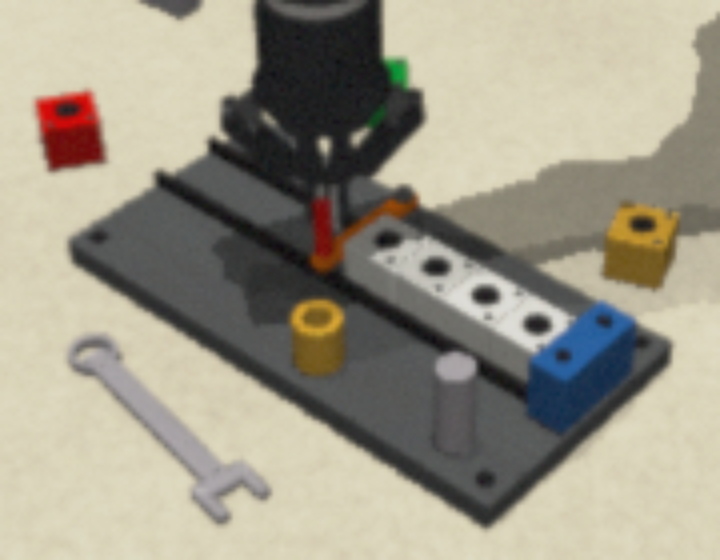

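The arm lies across the rail with the pin at crop (322,230), nearly closed. I'll press on to the limit.

Emit:
servo_tool(motion=[[[0.0005, -0.0005, 0, 0, 0, 0, 0], [0.001, -0.001, 0, 0, 0, 0, 0], [0.0015, -0.001, 0, 0, 0, 0, 0], [0.002, -0.001, 0, 0, 0, 0, 0], [0.0025, -0.001, 0, 0, 0, 0, 0], [0.0025, -0.001, 0, 0, 0, 0, 0]]])

```text
t: 16.82
eef_pos: [0.601, -0.0806, 0.054]
tool_rot: [0.001, 0.943, 0.334, -0.001]
contact_force: [-3.2, -5.5, 2.4]
gripper_width: 0.002
grasp_force: 3.4
```

```bash
python3 -c "
from h import *
where()
c=bot.read_camera('scene')
def rp(x,y,z): return np.append(O+(x*A+y*B)/1000,z/1000)
for th in (1.4,1.48,1.571): print(th,proj(c,[rp(-50+75*np.sin(th),-22-75*np.cos(th),z) for z in (44,84)]).round(1).tolist())
im=c['img'].astype(int); m=(im[...,0]>110)&(im[...,1]<60)&(im[...,2]<60); m[:,:245]=0;m[:225]=0;m[258:]=0; m[:,290:]=0
ys,xs=np.nonzero(m); print(len(xs), xs.mean(),ys.mean(),ys.min(),ys.max())"
```

```text
t 16.8167 rail [ 11.4 -33.1  54. ] F [-3.22 -5.5   2.38] w 0.001778623810335106
1.4 [[268.0, 250.6], [267.3, 238.2]]
1.48 [[269.5, 251.7], [268.8, 239.3]]
1.571 [[271.4, 252.9], [270.7, 240.5]]
59 271.6101694915254 248.5593220338983 241 256
```

The pin is at its limit: it stalled, and column 271.6 matches a closed latch at 1.571 rad. I'll retreat.

Emit:
servo_tool(motion=[[[-0.002, 0, 0, 0, 0, 0, 0], [-0.008, 0, 0, 0, 0, 0, 0], [-0.02, 0, 0, 0, 0, 0, 0], [-0.02, 0, -0.03, 0, 0, 0, 0], [-0.02, 0, -0.07, 0, 0, 0, 0], [-0.06, 0, -0.11, 0, 0, 0, 0], [-0.1, 0, -0.15, 0, 0, 0, 0], [-0.13, 0, -0.17, 0, 0, 0, 0], [-0.15, 0, -0.17, 0, 0, 0, 0], [-0.15, 0, -0.17, 0, 0, 0, 0], [-0.15, 0, -0.17, 0, 0, 0, 0]]])

```text
t: 17.78
eef_pos: [0.4844, -0.1746, 0.225]
tool_rot: [-0.001, 0.943, 0.333, 0.002]
contact_force: [0.4, 0.2, -0.1]
gripper_width: 0.001
grasp_force: 0.0
```

```bash
python3 -c "
from h import *
where()
c=bot.read_camera('scene'); save('s7',cv2.resize(c['img'][190:330,190:370],None,fx=4,fy=4))"
```

```text
t 17.7833 rail [ -94.9 -138.6  225. ] F [ 0.43  0.15 -0.09] w 0.0010181251141569078
```

View pics/s7.png

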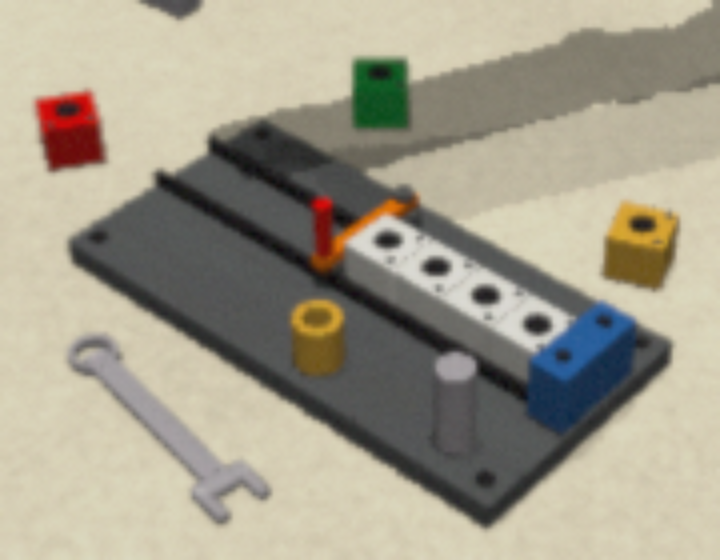

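The row is against the stop, with its front block at (537,325). The latch is across behind it, with the pin at (322,230), and nothing else has moved. I'll settle the arm and hand in.

Emit:
servo_tool(motion=[[[0, 0, 0, 0, 0, 0, 0], [0, 0, 0, 0, 0, 0, 0], [0, 0, 0, 0, 0, 0, 0]]])

```text
t: 18.08
eef_pos: [0.4864, -0.1722, 0.2234]
tool_rot: [-0.0, 0.942, 0.336, -0.001]
contact_force: [-0.5, 1.0, -0.5]
gripper_width: 0.0
grasp_force: 0.0
```

```bash
python3 -c "
from station import bot
print(bot.hand_in())"
```

```text
the job is handed in; nothing more can be done
None
```

The job is handed in (no verdict came back): the row of four blocks is home against the blue stop, the orange latch is closed behind it at its limit, and the last picture shows nothing else near the rail disturbed.

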